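# Lay the upright spice jar down and shut the spice drawer

### The job

One jar was put back standing up in the open top drawer of the spice chest, so the drawer cannot be shut. With the drawer left open, push the jar over near its top with a fingertip so that it falls away from the drawer front and lies flat in its own bay like the others, then push the top drawer fully shut. Only push: do not lift the jar or any of its neighbours, and leave the lower drawer and the things beside the chest as they are.

Things in the scene. Friction and masses are not known exactly. Their poses are not given: they have to be found in the camera images.
- chest: wooden spice chest, 265 wide (y) x 189 deep (x) x 162 high mm, with two drawers one above the other; heavy, stays put, but stands elsewhere and turned each time. Origin at the centre of its underside; z up, +x from its front to its back, +y to its left seen from the front. Shut drawer fronts lie in the plane x = -94.5 mm
- upper_drawer (a joint): how far the top drawer is pushed in along the chest's +x, in m: 0 is pulled out to its stop, 0.164 fully shut; starts at 0 to 0.004, so some 160 mm open. Slides with about 1 to 2 N of friction, no spring or catch
- lower_drawer (a joint): how far the lower drawer is pulled out along the chest's -x, in m: 0 is shut (as it starts), 0.164 its stop
- chest_front (a point): fixed point of the chest, in the plane of the shut drawer fronts (x = -94.5 mm in the chest's frame), in the middle of the width, at the height of the top edge of the top drawer's front (147 mm above the table); axes like the chest's
- front_top (a point): point that moves with the top drawer: middle of the upper edge of its front's outer face; axes like the chest's. The front is 15 mm thick, 238 wide, 55 high (92 to 147 mm above the table). Two knobs, 18 mm in diameter, stick out 22 mm halfway up it at y = -80 and +80 mm; it is bare between them. Drawer shut: this point meets chest_front
- drawer_floor (a point): point that moves with the top drawer: centre of its inner floor, 98 mm above the table; axes like the chest's. Four bays along x, each 160 mm long (x = -80, at the back of the front, to +80) and 51 wide, centres at y = -85, -28, +28, +85 mm. Above the floor: dividers (5 mm thick) 22 mm high, side walls 34, back wall 24, front 49, clear height when shut 52
- standing_jar: square glass spice jar with a round yellow cap, 42 x 42 x 96 mm, about 0.1 kg, upright in any one of the four bays, close behind the drawer front. Origin at the centre of its base, z up through the cap (top 20 mm, 41 mm in diameter). Pushed at the cap it tips about its far lower edge; past 24 degrees, some 40 mm of push, it falls by itself. Lying, its axis is 21 mm above the drawer's floor
- jar_middle (a point): point on the axis of the standing jar, 50 mm above its base
- lying_jar_a: spice jar, 45 x 44 x 100 mm, lying flat in a bay with its cap to the back of the chest. Origin at the centre of its base, z to the cap
- lying_jar_b: spice jar, 47 x 47 x 97 mm, lying the same way in another bay, its top side 47 mm above the drawer's floor
- lying_jar_c: spice jar like lying_jar_a, 45 x 44 x 100 mm, lying in another bay
- lying_jar_a_middle (a point): point on that jar's axis, 50 mm from its base
- lying_jar_b_middle (a point): point on that jar's axis, 50 mm from its base
- lying_jar_c_middle (a point): point on that jar's axis, 50 mm from its base
- bottle: slim sauce bottle, 48 mm in diameter, 184 mm high, standing on the table to the left of the chest; origin at the centre of its base
- tin: flat tin, 86 mm in diameter, 40 mm high, on the table to the right of the chest; origin at the centre of its base
- tomato: tomato, 77 mm, on the chopping board at the left of the table; origin at the centre of its underside
Not all that is in view belongs to the job. What is shaped like the standing_jar but pink or turquoise is not meant.

How it is judged:
By the outcome, as a careful person would: the job done as asked, in the order asked, and still so for the second after the job is handed in, with the robot touching nothing.
It also fails if it takes over 40 s, if anything falls off the work surface, if the arm or the gripper's body presses on something with over 40 N, if the wrist force passes 120 N, or if a joint passes its speed limit or range.

### The arm

A 7-joint arm with a two-finger parallel gripper is mounted at the origin on a cart in front of the work surface, level with it; the furniture and walls round the work are solid. World frame = base frame: x ahead of the robot, y to its left, z up, the work surface at z = 0. Lengths are in m, angles in rad, forces in N, time in s.
With the tool pointing down it reaches from about 0.4 to 0.85 m from the base axis. Payload 10.4 kg.
Tool frame: the origin (TCP) lies midway between the tips of the shut fingers; the grasp point (between the pads) lies 19 mm behind it (r.tcp_to_grasp is the z of the grasp point in the tool frame, in m); z points along the fingers, x is the direction in which the jaws open and shut, and the axes are right-handed (so a half turn about z gives the same grasp; the last joint's range is limited). The gripper opens to 87 mm and grips with 3 to 60 N. Pads are 19 mm wide; open, the fingers measure 117 mm over their backs; the gripper's body (75 mm by 190 mm) begins 51 mm behind the grasp point.
Start: joints at [1.289, 0.332, -0.065, 1.46, 0.022, 1.35, -0.088], TCP at [0.16, -0.604, 0.223] pointing down, gripper open.
Joint ranges: [-2.6, 2.6], [-0.5, 2.12], [-1.47, 1.34], [0.16, 2.42], [-1.27, 4.41], [0.06, 2.06], [-2.6, 2.6]. Speed limits (rad/s): [2.22, 2.22, 2.79, 2.79, 3.14, 3.14, 3.14].

### API

Orientations are given as a unit quaternion [x, y, z, w].
In Python, from bench import r, camera, close_job gives the robot as it stands. The module is installed in compiled form; this text tells all that it offers.
- The arm moves only by the shell command python3 -m crank 'ROWS' [FORCE]. ROWS is JSON, a list of rows, each an object of numbers: "x", "y", "z": the shift along the tool's x, y, z scaled (see below); "ax", "ay", "az": the turn, a rotation vector about the tool's x, y, z scaled (see below); "claw": the closure, from -1 (fully open) to 1 (shut), so that 0 is half open. A call has exactly 5 rows; each row is the pose to reach, as a shift and turn from the pose commanded when the call began, along the tool's axes at that moment; what a row does not reach only later rows make up. The controller multiplies each number of a shift by 1 m and each number of a turn by 2 rad. A row lasts 1/12 s, in which the tool goes at most 41.7 mm and 7.16 degrees, less where a joint would pass 70% of its speed; a pose out of reach is approached as far as the arm can. A call with a number of a shift or a turn outside -1 to 1 is refused whole. A call with a gripper value outside its range is refused whole. The fingers move at their own pace and stop on an object; FORCE is the grip in N (left out, the last holds). Time passes only in rows, so rows that repeat a pose let the fingers close, or fill a call up. It gives the time, the measured TCP pose, the force and the opening at its end, in the units of the state.
- r.read_state(): the state, without advancing time (a new reading comes with each control period).
- camera(name): name is "scene" or "top" or "wrist"; returns a dict with "color" (384x512x3 uint8, blue, green, red), "fx", "fy", "cx", "cy" (pixels), "eye" and "orientation" of the camera in the world. Camera axes: x right, y down, z forward; pixel columns grow to the right and rows downward; lengths in m; the calibration is good to about 2 mm. A picture is of the moment at which its call begins. There is no depth.
- close_job(): hands the job in, once; it reports no verdict.
The state is a dict: "time": time; "joint_positions": joint angles; "joint_vel": joint speeds; "joint_torque": joint torques, N m; "ee_pos": TCP position; "eef_rot": TCP orientation; "ft_force": force on the tool from outside, world axes, zero at the start; "torque": the same for the moment, N m; "width": finger opening in m.
Only numpy, scipy, OpenCV 4.12 (cv2) and the standard library are available. Lean on these libraries where they do the work, as an engineer would, in place of code of your own. Each camera call takes 0.05 s, during which the arm holds its last target. There are 200 camera calls.

## Working session

There is one attempt and no reset: what is moved stays moved. The work goes in short steps, Python scripts to look and compute and a shell command to move; the robot and the scene stay as the last step left them, time stands still between calls to the robot, and variables do not carry over. Pictures are saved under pics/ and viewed, about 8 in all and at most 12, crops included, and the job is handed in when it is done.

```bash
mkdir -p pics; cat > h.py <<'E'
import numpy as np, cv2
from scipy.spatial.transform import Rotation as R
from bench import r, camera
def shot(n,f):
    c=camera(n); cv2.imwrite(f'pics/{f}.png',c['color']); np.save(f'pics/{f}.npy',c,allow_pickle=True); return c
def load(f): return np.load(f'pics/{f}.npy',allow_pickle=True).item()
def ray(c,u,v):
    d=R.from_quat(c['orientation']).apply([(u-c['cx'])/c['fx'],(v-c['cy'])/c['fy'],1]); return np.array(c['eye']),d
def onz(c,u,v,z):
    e,d=ray(c,u,v); return e+d*(z-e[2])/d[2]
def tri(c1,p1,c2,p2):
    A=[];b=[]
    for c,p in((c1,p1),(c2,p2)):
        e,d=ray(c,*p); d/=np.linalg.norm(d); M=np.eye(3)-np.outer(d,d); A.append(M); b.append(M@e)
    return np.linalg.lstsq(np.vstack(A),np.hstack(b),rcond=None)[0]
def proj(c,p):
    q=R.from_quat(c['orientation']).inv().apply(np.array(p)-c['eye']); return (q[...,0]/q[...,2]*c['fx']+c['cx'],q[...,1]/q[...,2]*c['fy']+c['cy'])
E
python3 - <<'E'
from h import *
a=shot('scene','s0');b=shot('top','t0')
for c in(a,b): print(c['eye'],c['orientation'],c['fx'],c['cx'],c['cy'])
print(r.read_state())
E
```

```text
[-0.15895274  0.73201887  0.78105491] [-0.40141752  0.79477275 -0.40912587  0.19954015] 463.1813678032886 252.64392986767763 192.56721695982134
[0.46305919 0.16576226 1.1672222 ] [-0.7006328   0.71215124 -0.03341565  0.02894263] 398.8993822331465 259.1664975631061 193.26439793697307
{'time': 0.1, 'joint_positions': array([ 1.28939293,  0.33282413, -0.06471067,  1.460864  ,  0.02160262,
        1.34991276, -0.08846771]), 'joint_vel': array([ 0.00097098, -0.001099  ,  0.00102079, -0.00057264, -0.00268518,
        0.00134352,  0.0001613 ]), 'joint_torque': array([ 1.15403986e-03, -6.24549365e+01,  2.44387327e-02, -3.90718138e+01,
       -6.14791433e-02,  3.65928013e-02,  7.76793763e-05]), 'ee_pos': array([ 0.15986267, -0.60384124,  0.2218207 ]), 'eef_rot': array([ 7.92459362e-01, -6.09924364e-01, -5.37530666e-04, -3.76563920e-04]), 'ft_force': array([-0.0414195 , -0.71090318, -0.38628118]), 'torque': array([-0.03585368,  0.00106038, -0.00760438]), 'width': 0.0873478885204441}
```

View pics/s0.png

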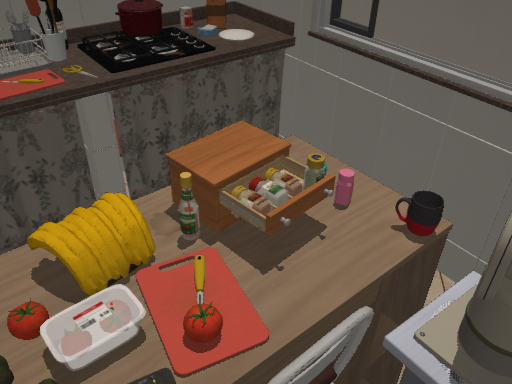

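View pics/t0.png

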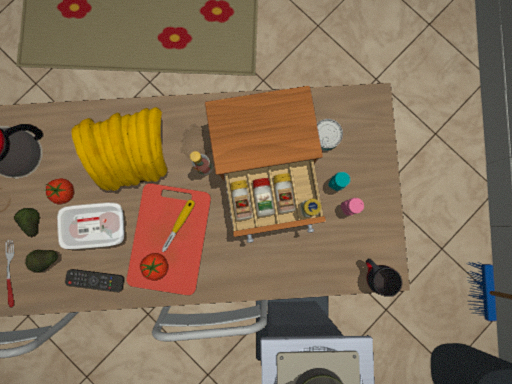

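The standing jar has the yellow cap at top px (311,208), scene px (316,162), in the right-hand bay. The look-alikes are turquoise at top (340,181) and pink at top (354,206), both on the table outside the drawer. I'll confirm this in a crop and measure.

```bash
python3 - <<'E'
from h import *
b=load('t0'); im=b['color']
cr=cv2.resize(im[80:250,195:365],None,fx=3.5,fy=3.5,interpolation=cv2.INTER_CUBIC); cv2.imwrite('pics/t0c.png',cr)
for n,p,z in [('BL',(205,101),.162),('BR',(309,87),.162),('FR',(321,157),.162),('FL',(217,173),.162),('cap',(311,208),.194),('frR',(323,228),.147),('frL',(232,240),.147)]:
    print(n,onz(b,*p,z).round(4))
E
```

```text
BL [0.7932 0.2945 0.162 ]
BR [0.8264 0.0249 0.162 ]
FR [ 0.6423 -0.0007  0.162 ]
FL [0.6053 0.2649 0.162 ]
cap [0.5109 0.0329 0.194 ]
frR [ 0.4617 -0.0027  0.147 ]
frL [0.4352 0.2295 0.147 ]
```

View pics/t0c.png

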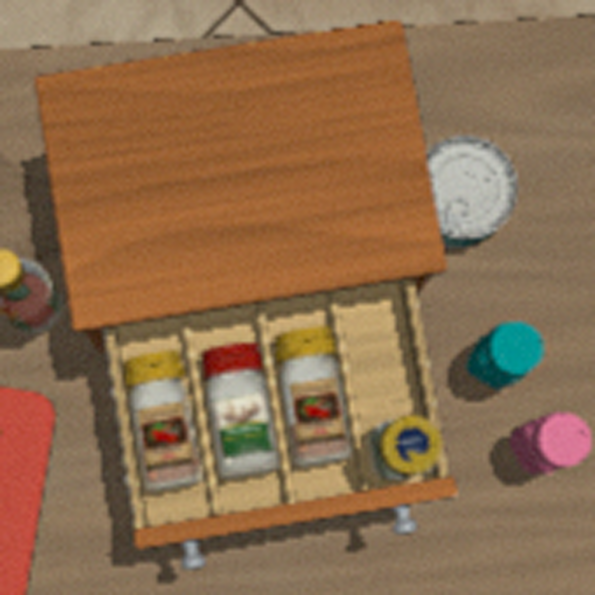

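Confirmed: the crop shows the yellow-capped jar upright in the right bay (cap centre crop px (411,446)). Pink and turquoise are outside on the table. The drawer front runs from crop (137,545) to (457,495). Next I'll fit the frame, check it, and cross-check the cap in two views.

```bash
cat >> h.py <<'E'
def frame(b):
    P=np.array([onz(b,u/3.5+195-.36,v/3.5+80-.36,.162)[:2] for u,v in [(38,76),(403,24),(443,270),(75,328)]])
    L=np.array([[94.5,132.5],[94.5,-132.5],[-94.5,-132.5],[-94.5,132.5]])/1e3
    Pc=P-P.mean(0); psi=np.arctan2((L[:,0]*Pc[:,1]-L[:,1]*Pc[:,0]).sum(),(L*Pc).sum())
    return P,P.mean(0),psi
def tochest(p,o,psi):
    d=np.array(p[:2])-o; c,s=np.cos(psi),np.sin(psi); return np.array([c*d[0]+s*d[1],-s*d[0]+c*d[1],*p[2:]])
def toworld(p,o,psi):
    c,s=np.cos(psi),np.sin(psi); return np.array([o[0]+c*p[0]-s*p[1],o[1]+s*p[0]+c*p[1]])
def yellow(c,x0,y0,x1,y1):
    h=cv2.cvtColor(c['color'],cv2.COLOR_BGR2HSV)[y0:y1,x0:x1]; m=cv2.inRange(h,(20,110,90),(34,255,255))
    v,u=np.nonzero(cv2.convexHull(cv2.findNonZero(m)) is not None and cv2.fillConvexPoly(m*0,cv2.convexHull(cv2.findNonZero(m)),255)); return u.mean()+x0,v.mean()+y0,len(u),(u.min()+x0,u.max()+x0,v.min()+y0,v.max()+y0)
E
python3 - <<'E'
from h import *
a,b=load('s0'),load('t0'); P,o,psi=frame(b)
print('sides',[np.linalg.norm(P[i]-P[(i+1)%4]).round(4) for i in range(4)],o.round(4),np.degrees(psi).round(2))
yt=yellow(b,300,195,325,222); ys=yellow(a,303,148,330,176); print(yt,ys)
t=tri(a,ys[:2],b,yt[:2]); print('cap tri (~z.184)',t.round(4),'chest',tochest(t,o,psi).round(4))
p=onz(b,*yt[:2],.190); print('cap plane',p.round(4),tochest(p,o,psi).round(4))
for u,v in [(137,545),(457,495),(135,532),(453,481)]:
    q=onz(b,u/3.5+195-.36,v/3.5+80-.36,.147); print('front',q.round(4),tochest(q,o,psi).round(4))
print('expected front x -0.2585; top edge mid world',toworld([-.2565,0],o,psi))
E
```

```text
sides [np.float64(0.2727), np.float64(0.1864), np.float64(0.2712), np.float64(0.1896)] [0.7168 0.1455] 7.76
(np.float64(309.5189873417722), np.float64(206.19240506329115), 395, (np.int64(300), np.int64(321), np.int64(196), np.int64(217))) (np.float64(315.73853211009174), np.float64(160.1605504587156), 218, (np.int64(308), np.int64(324), np.int64(153), np.int64(168)))
cap tri (~z.184) [0.5139 0.0338 0.1885] chest [-0.2161 -0.0833  0.1885]
cap plane [0.5156 0.0358 0.19  ] [-0.2142 -0.0815  0.19  ]
front [0.4468 0.2249 0.147 ] [-0.2568  0.1151  0.147 ]
front [ 0.4792 -0.0089  0.147 ] [-0.2562 -0.121   0.147 ]
front [0.4563 0.2262 0.147 ] [-0.2473  0.1151  0.147 ]
front [ 0.4895 -0.0063  0.147 ] [-0.2457 -0.1198  0.147 ]
expected front x -0.2585; top edge mid world [0.46264629 0.11088698]
```

Frame is good: yaw 7.8°, front at chest x −0.256, cap at (−0.217, −0.084), z 0.188. Moving out, closing the fingers and aligning the jaws with the chest width.

```bash
python3 -m crank '[{"x":-0.011,"y":-0.04,"z":-0.008,"az":0.0613,"claw":1},{"x":-0.022,"y":-0.08,"z":-0.016,"az":0.0613,"claw":1},{"x":-0.033,"y":-0.12,"z":-0.024,"az":0.0613,"claw":1},{"x":-0.044,"y":-0.16,"z":-0.03,"az":0.0613,"claw":1},{"x":-0.055,"y":-0.2,"z":-0.03,"az":0.0613,"claw":1}]' 20; cat >> h.py <<'E'
def go(dx,dy,z,lab=''):
    "tool-axis shift from the measured pose to chest point (dx,dy), height z"
    a,b=load('s0'),load('t0'); P,o,psi=frame(b); s=r.read_state(); w=toworld([dx,dy],o,psi)
    T=R.from_quat(s['eef_rot']); X=T.as_matrix()[:,0]
    print(lab,'t',s['time'],'tcp chest',tochest(s['ee_pos'],o,psi).round(4),'F chest',tochest(s['ft_force']+np.r_[o,0],o,psi).round(1),'w',round(s['width'],4),'jaw angle',np.degrees(np.arctan2(X[1],X[0])-psi).round(1),'shift',T.inv().apply([*w,z]-s['ee_pos']).round(4))
E
python3 -c "
from h import *
go(-.30,-.084,.25)"
```

```text
t 0.1 tcp chest [-0.653  -0.6673  0.2218] F chest [-0.1 -0.7 -0.4] w 0.0873 jaw angle -82.9 shift [-0.5354 -0.4221 -0.0275]schema error: expected keys x, y, z, ax, ay, az, claw
```

```bash
python3 -m crank '[{"x":-0.011,"y":-0.04,"z":-0.008,"ax":0,"ay":0,"az":0.0613,"claw":1},{"x":-0.022,"y":-0.08,"z":-0.016,"ax":0,"ay":0,"az":0.0613,"claw":1},{"x":-0.033,"y":-0.12,"z":-0.024,"ax":0,"ay":0,"az":0.0613,"claw":1},{"x":-0.044,"y":-0.16,"z":-0.03,"ax":0,"ay":0,"az":0.0613,"claw":1},{"x":-0.055,"y":-0.2,"z":-0.03,"ax":0,"ay":0,"az":0.0613,"claw":1}]' 20; 
python3 -c "
from h import *
go(-.30,-.084,.25)"
```

```text
time: 0.52
ee_pos: [0.3383, -0.5004, 0.2537]
eef_rot: [0.753, -0.658, 0.001, 0.0]
ft_force: [0.5, -1.5, 0.2]
width: 0.0619
 t 0.5167 tcp chest [-0.4622 -0.5889  0.2537] F chest [ 0.3 -1.5  0.2] w 0.0619 jaw angle -90.0 shift [-0.5049 -0.1624  0.0031]
```

```bash
python3 -m crank '[{"x":-0.038,"y":-0.012,"z":0,"ax":0,"ay":0,"az":0,"claw":1},{"x":-0.076,"y":-0.024,"z":0,"ax":0,"ay":0,"az":0,"claw":1},{"x":-0.114,"y":-0.036,"z":0,"ax":0,"ay":0,"az":0,"claw":1},{"x":-0.152,"y":-0.048,"z":0,"ax":0,"ay":0,"az":0,"claw":1},{"x":-0.19,"y":-0.06,"z":0,"ax":0,"ay":0,"az":0,"claw":1}]' >/dev/null
python3 -m crank '[{"x":-0.038,"y":-0.012,"z":0,"ax":0,"ay":0,"az":0,"claw":1},{"x":-0.076,"y":-0.024,"z":0,"ax":0,"ay":0,"az":0,"claw":1},{"x":-0.114,"y":-0.036,"z":0,"ax":0,"ay":0,"az":0,"claw":1},{"x":-0.152,"y":-0.048,"z":0,"ax":0,"ay":0,"az":0,"claw":1},{"x":-0.19,"y":-0.06,"z":0,"ax":0,"ay":0,"az":0,"claw":1}]' >/dev/null
python3 -m crank '[{"x":-0.035,"y":-0.01,"z":0,"ax":0,"ay":0,"az":0,"claw":1},{"x":-0.07,"y":-0.02,"z":0,"ax":0,"ay":0,"az":0,"claw":1},{"x":-0.1,"y":-0.03,"z":0,"ax":0,"ay":0,"az":0,"claw":1},{"x":-0.125,"y":-0.042,"z":0,"ax":0,"ay":0,"az":0,"claw":1},{"x":-0.125,"y":-0.042,"z":0,"ax":0,"ay":0,"az":0,"claw":1}]'
python3 -c "
from h import *
go(-.28,-.084,.181)"
```

```text
time: 1.77
ee_pos: [0.4292, 0.0265, 0.2527]
eef_rot: [0.756, -0.655, 0.0, -0.001]
ft_force: [-0.3, -0.1, 0.9]
width: 0.0007
 t 1.7667 tcp chest [-0.301  -0.0791  0.2527] F chest [-0.3 -0.1  0.9] w 0.0007 jaw angle -89.5 shift [ 0.0051 -0.0209  0.0717]
```

```bash
python3 -m crank '[{"x":0.005,"y":-0.005,"z":0.025,"ax":0,"ay":0,"az":0.004,"claw":1},{"x":0.005,"y":-0.01,"z":0.05,"ax":0,"ay":0,"az":0.004,"claw":1},{"x":0.005,"y":-0.018,"z":0.071,"ax":0,"ay":0,"az":0.004,"claw":1},{"x":0.005,"y":-0.018,"z":0.071,"ax":0,"ay":0,"az":0.004,"claw":1},{"x":0.005,"y":-0.018,"z":0.071,"ax":0,"ay":0,"az":0.004,"claw":1}]'
python3 -c "
from h import *
go(-.20,-.084,.181)
c=shot('top','t1');s=shot('scene','s1');w=camera('wrist')['color']
im=cv2.resize(c['color'][130:255,210:360],None,fx=2.6,fy=2.6);i2=cv2.resize(s['color'][120:245,210:360],None,fx=2.6,fy=2.6)
cv2.imwrite('pics/j1.png',np.hstack([im,i2]))"
```

```text
time: 2.18
ee_pos: [0.4465, 0.0184, 0.1811]
eef_rot: [0.751, -0.66, -0.001, 0.001]
ft_force: [0.1, 0.1, 0.6]
width: 0.0004
 t 2.1833 tcp chest [-0.285  -0.0894  0.1811] F chest [0.1 0.1 0.6] w 0.0004 jaw angle -90.4 shift [-0.006  -0.085  -0.0001]
```

View pics/j1.png

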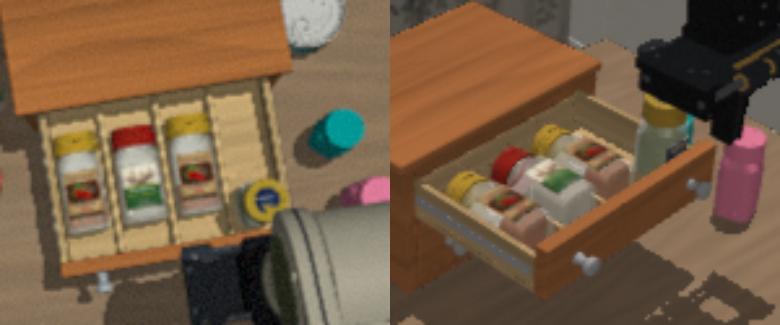

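The fingertip is in front of the jar and above the drawer front; the jar is unmoved. Pushing gently.

```bash
python3 -m crank '[{"x":-0.005,"y":-0.015,"z":0,"ax":0,"ay":0,"az":-0.003,"claw":1},{"x":-0.005,"y":-0.028,"z":0,"ax":0,"ay":0,"az":-0.003,"claw":1},{"x":-0.005,"y":-0.034,"z":0,"ax":0,"ay":0,"az":-0.003,"claw":1},{"x":-0.005,"y":-0.04,"z":0,"ax":0,"ay":0,"az":-0.003,"claw":1},{"x":-0.005,"y":-0.046,"z":0,"ax":0,"ay":0,"az":-0.003,"claw":1}]'
python3 -m crank '[{"x":0,"y":-0.005,"z":0,"ax":0,"ay":0,"az":0,"claw":1},{"x":0,"y":-0.01,"z":0,"ax":0,"ay":0,"az":0,"claw":1},{"x":0,"y":-0.015,"z":0,"ax":0,"ay":0,"az":0,"claw":1},{"x":0,"y":-0.018,"z":0,"ax":0,"ay":0,"az":0,"claw":1},{"x":0,"y":-0.018,"z":0,"ax":0,"ay":0,"az":0,"claw":1}]'
python3 -c "
from h import *
go(-.20,-.084,.181)
c=shot('top','t2');s=shot('scene','s2')
im=cv2.resize(c['color'][130:255,210:360],None,fx=2.6,fy=2.6);i2=cv2.resize(s['color'][120:245,210:360],None,fx=2.6,fy=2.6)
cv2.imwrite('pics/j2.png',np.hstack([im,i2]))"
```

```text
time: 2.75
ee_pos: [0.4925, 0.0292, 0.182]
eef_rot: [0.753, -0.658, 0.0, 0.0]
ft_force: [-0.7, -0.1, 0.2]
width: 0.0005
time: 3.17
ee_pos: [0.5105, 0.0319, 0.1815]
eef_rot: [0.753, -0.658, -0.0, -0.0]
ft_force: [0.1, 0.4, 0.1]
width: 0.0003
 t 3.1667 tcp chest [-0.2197 -0.0847  0.1815] F chest [0.2 0.4 0.1] w 0.0003 jaw angle -90.1 shift [-0.0007 -0.0197  0.0005]
```

View pics/j2.png

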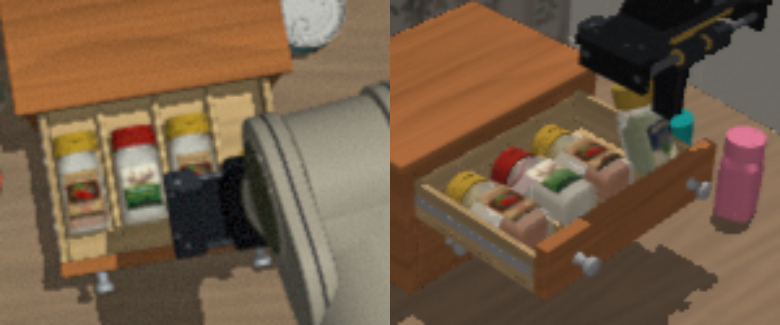

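The jar is tilting backward along its bay (cap now at right crop (632,95)). I'll continue the push.

```bash
python3 -m crank '[{"x":0,"y":-0.006,"z":0,"ax":0,"ay":0,"az":0,"claw":1},{"x":0,"y":-0.012,"z":0,"ax":0,"ay":0,"az":0,"claw":1},{"x":0,"y":-0.018,"z":0,"ax":0,"ay":0,"az":0,"claw":1},{"x":0,"y":-0.024,"z":0,"ax":0,"ay":0,"az":0,"claw":1},{"x":0,"y":-0.028,"z":0,"ax":0,"ay":0,"az":0,"claw":1}]'
python3 -m crank '[{"x":0,"y":0.03,"z":-0.01,"ax":0,"ay":0,"az":0,"claw":1},{"x":0,"y":0.06,"z":-0.02,"ax":0,"ay":0,"az":0,"claw":1},{"x":0,"y":0.095,"z":-0.03,"ax":0,"ay":0,"az":0,"claw":1},{"x":0,"y":0.13,"z":-0.03,"ax":0,"ay":0,"az":0,"claw":1},{"x":0,"y":0.14,"z":-0.03,"ax":0,"ay":0,"az":0,"claw":1}]'
python3 -c "
from h import *
go(-.31,0,.122)
c=shot('top','t3');s=shot('scene','s3')
im=cv2.resize(c['color'][130:255,210:360],None,fx=2.6,fy=2.6);i2=cv2.resize(s['color'][120:245,210:360],None,fx=2.6,fy=2.6)
cv2.imwrite('pics/j3.png',np.hstack([im,i2]))"
```

```text
time: 3.68
ee_pos: [0.5387, 0.0357, 0.1814]
eef_rot: [0.753, -0.658, -0.0, -0.0]
ft_force: [-0.5, -0.0, 0.0]
width: 0.0003
time: 4.1
ee_pos: [0.3962, 0.0164, 0.2118]
eef_rot: [0.753, -0.658, 0.001, 0.001]
ft_force: [0.4, -1.0, 0.5]
width: 0.0004
 t 4.1 tcp chest [-0.3351 -0.0847  0.2118] F chest [ 0.3 -1.1  0.5] w 0.0004 jaw angle -90.1 shift [-0.0849 -0.025   0.0897]
```

View pics/j3.png

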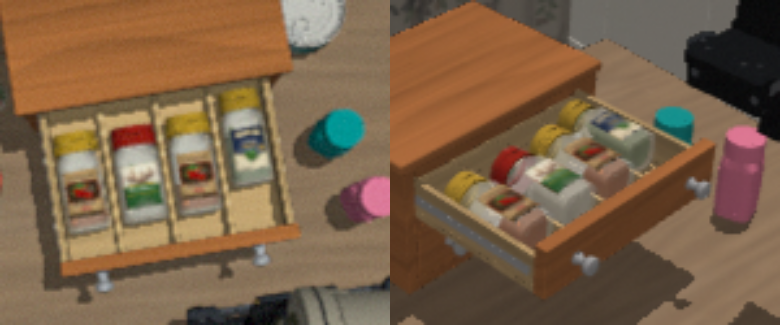

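The jar lies in its own bay, cap to the back. Checking numerically that it's flat (length 96 at axis height, within the back wall) before shutting.

```bash
python3 -c "
from h import *
c=load('t3');P,o,psi=frame(load('t0'))
for n,u,v,z in [('capend',238,87,.130),('base',252,186,.120),('A cap',188,113,.13),('A base',199,215,.12),('frontL',64,272,.147),('frontR',299,233,.147)]:
  print(n,tochest(onz(c,210+u/2.6-.3,130+v/2.6-.3,z),o,psi).round(4))
s=load('s3')
for n,u,v,k in [('cap centre top',571,110,0)]: pass
x=cv2.resize(s['color'][145:215,265:325],None,fx=6,fy=6,interpolation=cv2.INTER_CUBIC);y=cv2.resize(c['color'][150:220,285:335],None,fx=6,fy=6,interpolation=cv2.INTER_CUBIC)
cv2.imwrite('pics/j3z.png',np.hstack([x,y]))"
```

```text
capend [-0.097  -0.0867  0.13  ]
base [-0.1976 -0.0858  0.12  ]
A cap [-0.1155 -0.0326  0.13  ]
A base [-0.2185 -0.0281  0.12  ]
frontL [-0.2544  0.1134  0.147 ]
frontR [-0.2516 -0.1204  0.147 ]
```

View pics/j3z.png

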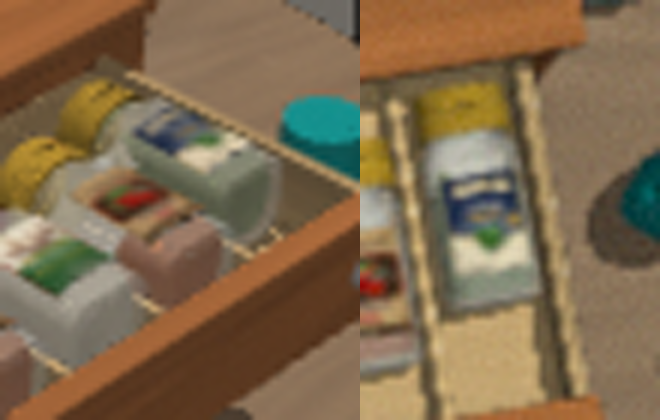

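Flat, clear of the back wall (cap end at −0.097, wall at −0.082). Now I'll go to the middle of the front and push.

```bash
python3 -m crank '[{"x":-0.03,"y":0.005,"z":0.02,"ax":0,"ay":0,"az":0,"claw":1},{"x":-0.06,"y":0.005,"z":0.04,"ax":0,"ay":0,"az":0,"claw":1},{"x":-0.085,"y":0.005,"z":0.065,"ax":0,"ay":0,"az":0,"claw":1},{"x":-0.085,"y":-0.005,"z":0.09,"ax":0,"ay":0,"az":0,"claw":1},{"x":-0.085,"y":-0.025,"z":0.09,"ax":0,"ay":0,"az":0,"claw":1}]'
python3 -m crank '[{"x":0,"y":-0.015,"z":0,"ax":0,"ay":0,"az":0,"claw":1},{"x":0,"y":-0.03,"z":0,"ax":0,"ay":0,"az":0,"claw":1},{"x":0,"y":-0.042,"z":0,"ax":0,"ay":0,"az":0,"claw":1},{"x":0,"y":-0.052,"z":0,"ax":0,"ay":0,"az":0,"claw":1},{"x":0,"y":-0.062,"z":0,"ax":0,"ay":0,"az":0,"claw":1}]'
python3 -c "
from h import *
go(-.1045,0,.122)"
```

```text
time: 4.62
ee_pos: [0.4102, 0.106, 0.1179]
eef_rot: [0.754, -0.657, -0.002, 0.002]
ft_force: [0.4, 0.0, 0.1]
width: 0.0006
time: 5.03
ee_pos: [0.4751, 0.1138, 0.1209]
eef_rot: [0.753, -0.658, -0.001, -0.0]
ft_force: [-2.1, -0.3, 0.5]
width: 0.0008
 t 5.0333 tcp chest [-0.2438  0.0012  0.1209] F chest [-2.1 -0.   0.5] w 0.0008 jaw angle -90.1 shift [ 0.001  -0.1393 -0.0013]
```

Contact force is −2.1 N, which matches drawer friction. Pushing on.

```bash
python3 -m crank '[{"x":0,"y":-0.01,"z":0,"ax":0,"ay":0,"az":0,"claw":1},{"x":0,"y":-0.02,"z":0,"ax":0,"ay":0,"az":0,"claw":1},{"x":0,"y":-0.03,"z":0,"ax":0,"ay":0,"az":0,"claw":1},{"x":0,"y":-0.04,"z":0,"ax":0,"ay":0,"az":0,"claw":1},{"x":0,"y":-0.05,"z":0,"ax":0,"ay":0,"az":0,"claw":1}]'
python3 -m crank '[{"x":0,"y":-0.01,"z":0,"ax":0,"ay":0,"az":0,"claw":1},{"x":0,"y":-0.02,"z":0,"ax":0,"ay":0,"az":0,"claw":1},{"x":0,"y":-0.03,"z":0,"ax":0,"ay":0,"az":0,"claw":1},{"x":0,"y":-0.04,"z":0,"ax":0,"ay":0,"az":0,"claw":1},{"x":0,"y":-0.05,"z":0,"ax":0,"ay":0,"az":0,"claw":1}]'
python3 -c "
from h import *
go(-.1045,0,.122)"
```

```text
time: 5.45
ee_pos: [0.5244, 0.12, 0.121]
eef_rot: [0.753, -0.658, -0.001, -0.0]
ft_force: [-2.5, 1.3, -0.5]
width: 0.0008
time: 5.87
ee_pos: [0.574, 0.1263, 0.1213]
eef_rot: [0.753, -0.658, -0.0, 0.0]
ft_force: [-2.3, 1.1, 1.0]
width: 0.0005
 t 5.8667 tcp chest [-0.1441  0.0002  0.1213] F chest [-2.1  1.4  1. ] w 0.0005 jaw angle -90.1 shift [ 0.0002 -0.0396 -0.0007]
```

```bash
python3 -m crank '[{"x":0,"y":-0.007,"z":0,"ax":0,"ay":0,"az":0,"claw":1},{"x":0,"y":-0.014,"z":0,"ax":0,"ay":0,"az":0,"claw":1},{"x":0,"y":-0.021,"z":0,"ax":0,"ay":0,"az":0,"claw":1},{"x":0,"y":-0.027,"z":0,"ax":0,"ay":0,"az":0,"claw":1},{"x":0,"y":-0.033,"z":0,"ax":0,"ay":0,"az":0,"claw":1}]'
python3 -m crank '[{"x":0,"y":-0.001,"z":0,"ax":0,"ay":0,"az":0,"claw":1},{"x":0,"y":-0.002,"z":0,"ax":0,"ay":0,"az":0,"claw":1},{"x":0,"y":-0.003,"z":0,"ax":0,"ay":0,"az":0,"claw":1},{"x":0,"y":-0.004,"z":0,"ax":0,"ay":0,"az":0,"claw":1},{"x":0,"y":-0.005,"z":0,"ax":0,"ay":0,"az":0,"claw":1}]'
python3 -c "
from h import *
go(-.1045,0,.122)"
```

```text
time: 6.28
ee_pos: [0.6062, 0.1306, 0.1214]
eef_rot: [0.753, -0.658, -0.0, 0.0]
ft_force: [-1.9, 0.8, -0.3]
width: 0.0007
time: 6.7
ee_pos: [0.6106, 0.131, 0.1217]
eef_rot: [0.753, -0.658, 0.0, 0.0]
ft_force: [-1.1, -0.2, 0.9]
width: 0.0006
 t 6.7 tcp chest [-1.072e-01 -1.000e-04  1.217e-01] F chest [-1.1 -0.1  0.9] w 0.0006 jaw angle -90.1 shift [-0.0001 -0.0027 -0.0003]
```

Not at the stop yet; creeping on until the force rises.

```bash
python3 -m crank '[{"x":0,"y":-0.001,"z":0,"ax":0,"ay":0,"az":0,"claw":1},{"x":0,"y":-0.002,"z":0,"ax":0,"ay":0,"az":0,"claw":1},{"x":0,"y":-0.003,"z":0,"ax":0,"ay":0,"az":0,"claw":1},{"x":0,"y":-0.003,"z":0,"ax":0,"ay":0,"az":0,"claw":1},{"x":0,"y":-0.003,"z":0,"ax":0,"ay":0,"az":0,"claw":1}]'
python3 -m crank '[{"x":0,"y":-0.001,"z":0,"ax":0,"ay":0,"az":0,"claw":1},{"x":0,"y":-0.002,"z":0,"ax":0,"ay":0,"az":0,"claw":1},{"x":0,"y":-0.002,"z":0,"ax":0,"ay":0,"az":0,"claw":1},{"x":0,"y":-0.002,"z":0,"ax":0,"ay":0,"az":0,"claw":1},{"x":0,"y":-0.002,"z":0,"ax":0,"ay":0,"az":0,"claw":1}]'
python3 -c "
from h import *
go(-.1045,0,.122)"
```

```text
time: 7.12
ee_pos: [0.612, 0.1312, 0.1216]
eef_rot: [0.753, -0.658, -0.001, 0.002]
ft_force: [-11.7, -2.3, 8.4]
width: 0.0006
time: 7.53
ee_pos: [0.612, 0.1311, 0.1215]
eef_rot: [0.753, -0.658, -0.002, 0.004]
ft_force: [-23.3, -6.5, 16.0]
width: 0.0006
 t 7.5333 tcp chest [-1.058e-01 -1.000e-04  1.215e-01] F chest [-24.   -3.3  16. ] w 0.0006 jaw angle -90.0 shift [-0.0001 -0.0013 -0.0005]
```

Hard stop: 24 N with no further travel, at the expected position. Backing off and checking.

```bash
python3 -m crank '[{"x":0,"y":0.01,"z":0,"ax":0,"ay":0,"az":0,"claw":1},{"x":0,"y":0.04,"z":0,"ax":0,"ay":0,"az":0,"claw":1},{"x":0,"y":0.07,"z":-0.01,"ax":0,"ay":0,"az":0,"claw":1},{"x":0,"y":0.1,"z":-0.03,"ax":0,"ay":0,"az":0,"claw":1},{"x":0,"y":0.13,"z":-0.05,"ax":0,"ay":0,"az":0,"claw":1}]'
python3 -m crank '[{"x":0.03,"y":0.03,"z":-0.02,"ax":0,"ay":0,"az":0,"claw":1},{"x":0.06,"y":0.04,"z":-0.04,"ax":0,"ay":0,"az":0,"claw":1},{"x":0.09,"y":0.04,"z":-0.06,"ax":0,"ay":0,"az":0,"claw":1},{"x":0.12,"y":0.04,"z":-0.08,"ax":0,"ay":0,"az":0,"claw":1},{"x":0.12,"y":0.04,"z":-0.08,"ax":0,"ay":0,"az":0,"claw":1}]'
python3 -c "
from h import *
c=shot('top','t4');s=shot('scene','s4')
im=cv2.resize(c['color'][80:255,185:365],None,fx=2.2,fy=2.2);i2=cv2.resize(s['color'][110:285,160:340],None,fx=2.2,fy=2.2)
cv2.imwrite('pics/j4.png',np.hstack([im,i2]))"
```

```text
time: 7.95
ee_pos: [0.4851, 0.1142, 0.1711]
eef_rot: [0.753, -0.658, -0.001, 0.001]
ft_force: [0.2, -0.5, 2.4]
width: 0.0005
time: 8.37
ee_pos: [0.465, -0.0162, 0.2552]
eef_rot: [0.75, -0.661, 0.003, -0.001]
ft_force: [-0.0, -0.0, -0.2]
width: 0.0005
```

View pics/j4.png

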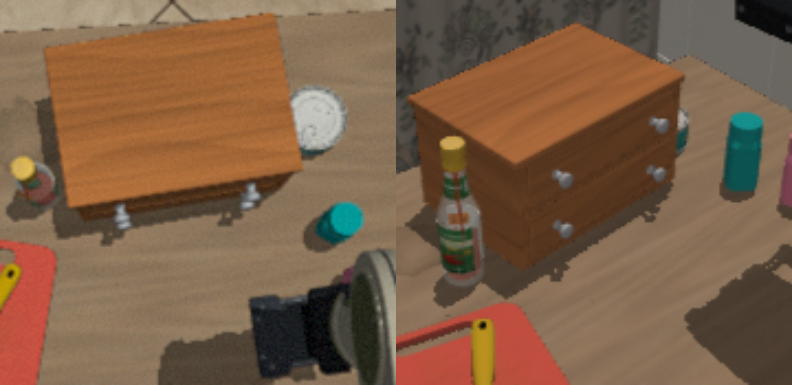

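The top drawer is flush with the lower one, with the knobs aligned one above the other. The bottle, tin and jars on the table have not moved, and the robot is clear.

```bash
python3 -c "
from bench import close_job
print(close_job())"
```

```text
the job is handed in; nothing more can be done
None
```

The job is done and handed in at about 8.5 s of the 40 s allowed. With the drawer open, I tipped the yellow-capped jar in the right-hand bay backwards with the closed fingertips at its cap. It fell flat in its own bay, and I then pushed the bare middle of the top drawer's front until it hit the stop.

**Jar:** before shutting, the pictures showed it flat in its bay, with about 15 mm between its cap and the back wall. The measured length, about 100 mm, is slightly over the given 96 mm, which fits the roughly 2 % scale error seen on the chest. The neighbouring jars had not visibly moved.

**Drawer:** it slid with about 2 N, then stopped hard. The force rose to 24 N along the drawer with no further travel. The fingertips stopped about 1 mm short of my calculated shut position, which is within the measuring error. The last pictures show the front flush with the lower drawer, which is still shut.

**Surroundings:** the bottle, tin and look-alike jars appear unmoved, and the arm ended clear of everything. No check failed. One early move command was refused for missing keys before anything moved, and I sent it again.

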